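# Scan a slice carton's label and add it to the order column

### The arm

A 7-joint arm with a two-finger parallel gripper is mounted at the origin on the work surface. World frame = base frame: x ahead of the robot, y to its left, z up, the work surface at z = 0. Lengths are in m, angles in rad, forces in N, time in s.
With the tool pointing down it reaches from about 0.425 to 0.95 m from the base axis. Payload 16.7 kg.
Tool frame: the origin (TCP) lies at the centre of the arm's flange, where the gripper is bolted on; the fingertips stand 199 mm ahead of it and the grasp point (between the pads) lies 180 mm ahead of it (manip.grasp_offset is the distance from the TCP to the grasp point, in m); z points along the fingers, y is the line along which they close (so a half turn about z gives the same grasp; the last joint's range is limited). The gripper opens to 94 mm and grips with 3 to 60 N. Pads are 16 mm wide; open, the fingers measure 119 mm over their backs; the gripper's body (75 mm by 177 mm) begins 78 mm behind the grasp point.
Start: joints at [-1.315, 0.426, 0.074, 1.606, -0.034, 1.111, -0.067], TCP at [0.266, 0.62, 0.405] pointing down, gripper open.
Joint ranges: [-2.85, 2.85], [-0.5, 2.14], [-1.23, 1.37], [0.21, 2.46], [-1.02, 4.16], [0.16, 2.05], [-2.73, 2.73]. Speed limits (rad/s): [1.89, 1.89, 2.39, 2.39, 3.01, 3.01, 3.01].

### API

Orientations are given as a 3x3 rotation matrix whose columns are the frame's x, y, z axes.
In Python, from rig import manip gives the robot as it stands.
- The arm moves only by the shell command python3 -m pendant 'ROWS' [FORCE]. ROWS is JSON, a list of rows, each a list of 3 entries, a list of its own where there are three numbers: the opening, from 0 (shut) to 1 (fully open), then the shift along the tool's x, y, z in m, then the turn, a rotation vector about the tool's x, y, z in degrees. In form: [[hand, [x, y, z], [wx, wy, wz]], ...]. A call has 1 to 8 rows; each row is the pose to reach, as a shift and turn from the pose commanded when the call began, along the tool's axes at that moment; what a row does not reach only later rows make up. A row lasts 1/8 s, in which the tool goes at most 62.5 mm and 10.7 degrees, less where a joint would pass 70% of its speed; a pose out of reach is approached as far as the arm can. A call with a gripper value outside its range is refused whole. The fingers move at their own pace and stop on an object; FORCE is the grip in N (left out, the last holds). Time passes only in rows, so rows that repeat a pose let the fingers close. It gives the time, the measured TCP pose, the force, the opening and the grip force at its end, in the units of the state.
- manip.observe(): the state, without advancing time (a new reading comes with each control period).
- manip.grab_frame(name): name is "side" or "top"; returns (picture, depth): 480x640x3 uint8, blue, green, red; 480x640 float32, m along the optical axis (not along the pixel's ray), 0 where there is no reading.
- manip.camera_model(name): a dict with "vertical_fov" (degrees; the focal length in pixels is half the picture's height over the tangent of half this angle, whatever the lens; pixels are square), "cx", "cy" (the principal point, pixels), "R" (3x3) and "t" (3): a world point X has camera coordinates R X + t. Camera axes: x right, y down, z forward; pixel columns grow to the right and rows downward; lengths in m; the calibration is good to about 2 mm. A picture is of the moment at which its call begins. camera_model takes no time and is no camera call.
- manip.job_done(): hands the job in; it is judged then, once.
The state is a dict: "clock": time; "q": joint angles; "qd": joint speeds; "joint_torque": joint torques, N m; "eef_pos": TCP position; "tool_rot": TCP orientation; "force": force on the tool from outside, world axes, zero at the start; "torque": the same for the moment, N m; "gripper_width": finger opening in m; "grasp_force": force on a finger pad.
Only numpy, scipy, OpenCV 4.12 (cv2) and the standard library are available. Lean on these libraries where they do the work, as an engineer would, in place of code of your own. Each camera call takes 0.05 s, during which the arm holds its last target. There are 200 camera calls.

### The job

Take the hand scanner from its dock and point it square-on at the middle of the label of the labelled carton on the sloped rack, about 6 cm away and without touching it, held steady for two seconds; then stand the scanner upright in the middle of its dock pad again. After that, take the labelled carton off the rack and set it down, without dropping it, label up and squarely flush on top of the column of cartons on the serving board. Leave the column where it stands, and the plain carton and everything else alone.

Things in the scene. Friction and masses are not known exactly. Their poses are not given: they have to be found in the camera images.
- scanner: hand-held label scanner like a short torch, 136 mm tall: black grip of 30 (own x) x 26 (own y) mm section from 34 to 132 mm above the origin, flared grey round nose 52 mm across below it. It starts upright, nose down on its dock. Origin: centre of the flat nose face at the bottom; own z runs up the grip. The beam leaves the nose along own -z. 180 g
- scanner_window (a point): the reading window: centre of the scanner's nose face (same point as its origin and axes); the beam leaves along -z of this frame
- dock_pad (a point): centre of the round grey-rimmed pad (68 mm across) on the scanner's dock, at the height of the pad (12 mm above the table); z up. The dock is a fixed black plate 120 x 90 x 12 mm with a ridge (16 mm higher, 18 mm wide) along its far edge, 45 to 63 mm from the pad centre along +x of this frame
- rack: fixed steel rack with a deck sloped 25 degrees, its low edge towards the robot, 236 mm wide (own y); it holds two cartons side by side, long sides up the slope, 132 mm between centres, each resting against a lip 14 mm high at the low edge. Origin: centre of its footprint at table height; own x points level towards its high side, z up
- carton: the labelled carton on the rack: closed kraft box 120 (own x) x 58 (own y) x 42 (own z) mm with a white bar-code label in the middle of its lid; about 160 g. It lies in either of the rack's two places. Origin: centre of its underside; own z out of the lid, own x up the slope
- label (a point): centre of that carton's label (54 x 40 mm), on the lid, 42 mm above the carton's origin; z is the label's outward normal
- plain_carton: the other carton on the rack: flatter, 120 x 58 x 28 mm, no label; must stay. Origin: centre of its underside
- column_lower: lower carton of the column, on the serving board; same size as the labelled carton. Origin: centre of its underside
- column_top: upper carton of the column, same size 120 (own x) x 58 (own y) x 42 mm, lying on the lower one. Origin: centre of its underside
- column_top_face (a point): centre of the column's present top face (102 mm above the table), 42 mm above column_top's origin; x along its 120 mm side, z up
- board: fixed wooden serving board 18 mm thick, 170 mm wide (own y), reaching 165 mm to -x and 150 mm to +x of its origin (centre of underside); the column stands near its origin
- mushroom_a: mushroom, 46 mm across, 36 mm high, cap down, on the serving board; origin at its bottom
- mushroom_b: second mushroom on the serving board; the same
- mushroom_c: third mushroom, on the table before the rack; the same
- bowl: stoneware bowl, 140 mm across, 55 mm high, beyond the dock; origin at its bottom
- mill: dark wooden pepper mill, 170 mm tall; origin at its bottom
- oil: green glass oil bottle, 200 mm tall; origin at its bottom
- knife: kitchen knife lying near the robot, 300 mm long, 18 mm high; origin where handle meets blade
Mind the look-alikes: they are no part of the job. Leave any pink look-alike of the column_top alone.

How it is judged:
On the way, in this order (a step that is already met when the one before it is completed fails the run):
1. the scanner is taken up off its dock in the gripper (z of scanner_window in the frame of dock_pad above 0.03 m and contact force between scanner and the fingers above 0.5 N), for 0.1 s.
2. the held scanner points square-on (within 11 degrees) at the label, its beam within 15 mm of the label's centre each way, window 30 to 90 mm from it, still for 1.2 s (x of label in the frame of scanner_window between -0.015 and 0.015 m and y of label in the frame of scanner_window between -0.015 and 0.015 m and z of label in the frame of scanner_window between -0.09 and -0.03 m and angle between the z axis of scanner_window and the z axis of label, either way round below 0.2 rad and linear speed of scanner below 0.03 m/s and angular speed of scanner below 0.2 rad/s and contact force between scanner and the fingers above 0.5 N), for 1.2 s.
3. the scanner stands upright on its dock pad again, let go (z of scanner in the frame of dock_pad between -0.006 and 0.006 m and horizontal distance between scanner and dock_pad below 0.025 m and angle between scanner's own z axis and vertical below 0.1 rad and linear speed of scanner below 0.02 m/s and contact force between scanner and the fingers below 0.05 N), for 0.2 s.
4. the labelled carton is lifted off the rack in the gripper (distance of carton from where it was at the start of the episode above 0.05 m and contact force between carton and the fingers above 0.5 N and contact force between carton and rack below 0.05 N), for 0.1 s.
At the end, for the whole second after the job is handed in: Labelled carton level, label up, on the column's top face (6 mm in height, 10 mm off centre, 8 degrees of yaw), at rest, let go; column cartons within 20 mm of their start; scanner upright on its dock pad (25 mm off centre, 6 degrees), at rest, let go (all of step 3 and z of carton in the frame of column_top_face between -0.006 and 0.006 m and horizontal distance between carton and column_top_face below 0.01 m and angle between the x axis of carton and the x axis of column_top, either way round below 0.14 rad and angle between carton's own z axis and vertical below 0.1 rad and linear speed of carton below 0.02 m/s and contact force between carton and the fingers below 0.05 N and distance of each of column_top, column_lower from where it was at the start of the episode below 0.02 m); the robot touches nothing.
It fails at once if the labelled carton is dropped or thrown (moves freely faster than 0.5 m/s) (linear speed of carton above 0.5 m/s and contact force between carton and the fingers below 0.05 N).
It fails at once if the scanner is dropped or thrown (moves freely faster than 0.5 m/s) (linear speed of scanner above 0.5 m/s and contact force between scanner and the fingers below 0.05 N).
It fails at once if the scanner touches the labelled carton (contact force between scanner and carton above 0.5 N).
It fails at once if the plain carton, or a bystander, is shifted more than 40 mm (distance of any of plain_carton, mushroom_a, mushroom_b, mushroom_c, bowl, mill, oil, knife from where it was at the start of the episode above 0.04 m).
It fails at once if the column is pushed more than 40 mm (distance of any of column_lower, column_top from where it was at the start of the episode above 0.04 m).
It also fails if it takes over 67 s, if anything falls off the work surface, if the arm or the gripper's body presses on something with over 40 N, if the wrist force passes 120 N, or if a joint passes its speed limit or range.

## Working session

There is one attempt and no reset: what is moved stays moved. The work goes in short steps, Python scripts to look and compute and a shell command to move; the robot and the scene stay as the last step left them, time stands still between calls to the robot, and variables do not carry over. Pictures are saved under pics/ and viewed, at most 10 in all, crops included, and the job is handed in when it is done.

```bash
ls; mkdir -p pics
cat > h.py <<'E'
import numpy as np, cv2
from rig import manip
def cam(n):
    c=manip.camera_model(n); f=240/np.tan(np.radians(c["vertical_fov"])/2)
    return f,c["cx"],c["cy"],np.array(c["R"]),np.array(c["t"])
def cloud(n,d):
    f,cx,cy,R,t=cam(n); v,u=np.mgrid[0:480,0:640]
    P=np.stack([(u-cx)/f*d,(v-cy)/f*d,d],-1)
    W=(P-t)@R; W[d==0]=np.nan
    return W
def proj(n,X):
    f,cx,cy,R,t=cam(n); p=R@np.array(X)+t; return f*p[0]/p[2]+cx, f*p[1]/p[2]+cy
E
python3 - <<'E'
from h import *
for n in("side","top"):
    im,d=manip.grab_frame(n); cv2.imwrite(f"pics/{n}0.png",im); np.save(f"{n}0.npy",d); print(n,manip.camera_model(n),(d==0).mean())
s=manip.observe();print(s["clock"],s["eef_pos"],s["tool_rot"],s["gripper_width"])
E
```

```text
pics
side {'vertical_fov': 48.36521342259034, 'cx': 310.1766479826484, 'cy': 242.201210105512, 'R': array([[ 0.93863908, -0.34419222,  0.02209977],
       [-0.17719052, -0.53620184, -0.82528244],
       [ 0.29590574,  0.77072648, -0.56428759]]), 't': array([-0.49106599,  0.16696183,  1.16591933])} 0.004020182291666666
top {'vertical_fov': 56.14451940429113, 'cx': 317.8254733924392, 'cy': 248.0415980052214, 'R': array([[ 0.00989735, -0.99985905, -0.01356168],
       [-0.98843405, -0.00772999, -0.15145418],
       [ 0.15132801,  0.01490382, -0.98837124]]), 't': array([0.01074322, 0.56124934, 0.99997615])} 0.0038671875
0.1 [0.2664253  0.62000937 0.4040472 ] [[-9.18769361e-01  3.94794531e-01 -3.72754624e-04]
 [ 3.94794698e-01  9.18768725e-01 -1.08504288e-03]
 [-8.58937042e-05 -1.14406570e-03 -9.99999342e-01]] 0.09416795249841652
```

View pics/side0.png

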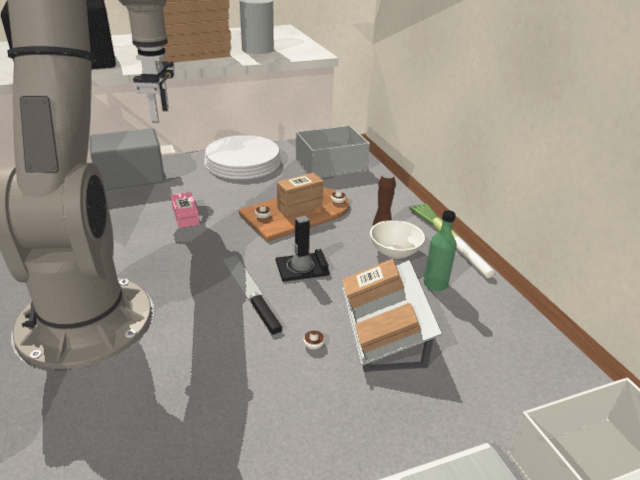

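View pics/top0.png

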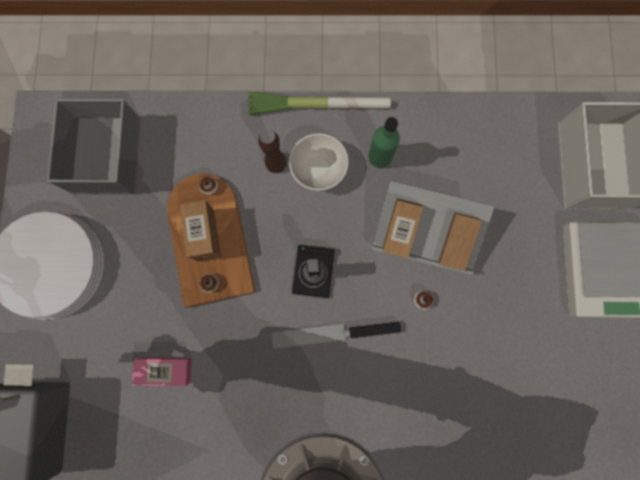

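The side view shows the scanner on its dock (300,250), the labelled carton in the rack's left place (373,280) and the column on the board (300,195). In the top view they are at (313,268), (403,229) and (197,230). The pink look-alike is at (160,372).

```bash
cat > m.py <<'E'
from h import *
def rect(P):
    (c,s,a)=cv2.minAreaRect(P.astype(np.float32)); b=cv2.boxPoints((c,s,a))
    e=b[1]-b[0]; e2=b[2]-b[1]; e=e if np.linalg.norm(e)>np.linalg.norm(e2) else e2
    return np.round(c,4),np.round(s,4),round(np.degrees(np.arctan2(e[1],e[0]))%180,1)
T=cloud("top",np.load("top0.npy")); S=cloud("side",np.load("side0.npy"))
it=cv2.imread("pics/top0.png"); i2=cv2.imread("pics/side0.png")
def box(W,u0,u1,v0,v1): 
    m=np.zeros(W.shape[:2],bool); m[v0:v1,u0:u1]=1; return m
for n,W,b in(("top",T,(170,230,190,270)),("side",S,(265,335,165,225))):
    m=box(W,*b)&(abs(W[...,2]-.102)<.008); P=W[m]; print(n,"column",len(P),np.median(P[:,2]),rect(P[:,:2]))
for n,W,b in(("top",T,(290,335,240,300)),("side",S,(280,325,210,285))):
    m=box(W,*b)&(W[...,2]>.06); P=W[m]; print(n,"scanner",len(P),P.min(0),P.max(0))
    m=m&(W[...,2]>.135);P=W[m]; 
    if len(P)>5: print("  tip",len(P),P.mean(0),rect(P[:,:2]))
    m=box(W,*b)&(W[...,2]>.02)&(W[...,2]<.05);P=W[m];print("  nose",len(P),P.min(0),P.max(0))
for n,W,im,b in(("top",T,it,(375,425,195,262)),("side",S,i2,(340,408,255,310))):
    m=box(W,*b)&(W[...,2]>.05)
    P=W[m&np.isfinite(W[...,2])]
    # RANSAC plane with ~25deg tilt
    best=None;r=np.random.default_rng(0)
    for _ in range(600):
        q=P[r.choice(len(P),3,0)]; nn=np.cross(q[1]-q[0],q[2]-q[0]); nn/=np.linalg.norm(nn)+1e-12; nn*=np.sign(nn[2]+1e-9)
        if nn[2]<.85: continue
        ins=abs((P-q[0])@nn)<.003
        if best is None or ins.sum()>best.sum(): best=ins
    Q=P[best]; c=Q.mean(0); nn=np.linalg.svd(Q-c)[2][2]; nn*=np.sign(nn[2])
    print(n,"lid",len(Q),len(P),"c",c,"n",nn,"tilt",np.degrees(np.arccos(nn[2])),"az",np.degrees(np.arctan2(-nn[1],-nn[0])))
    x=np.array([-nn[0],-nn[1],0]);x-=0;x/=np.linalg.norm(x);y=np.cross([0,0,1],x);x=np.cross(y,nn)
    ab=(Q-c)@np.c_[x,y]; rc=rect(ab); print("   rect in plane",rc,"centre",c+x*rc[0][0]+y*rc[0][1])
E
python3 m.py
python3 -c "
import cv2
a=cv2.imread('pics/top0.png')[180:305,280:500];a=cv2.resize(a,None,fx=3.6,fy=3.6,interpolation=cv2.INTER_CUBIC);cv2.imwrite('pics/t1.png',a)"
```

```text
top column 1434 0.10185696891822357 (array([0.5944, 0.2856]), array([0.1201, 0.0591]), np.float32(10.4))
side column 477 0.09881633232588612 (array([0.5938, 0.2825]), array([0.1252, 0.0688]), np.float32(9.1))
top scanner 221 [0.49079268 0.01162131 0.06088832] [0.52313058 0.03873695 0.15096716]
  tip 175 [0.50785862 0.02534315 0.1458388 ] (array([0.5084, 0.026 ]), array([0.0297, 0.0251]), np.float32(0.9))
  nose 422 [ 0.48351374 -0.0128291   0.02001174] [0.57102667 0.05815038 0.04998525]
side scanner 505 [0.49023759 0.00464136 0.06022377] [0.52405515 0.03530575 0.14877375]
  tip 113 [0.50658272 0.01817513 0.14219696] (array([0.5074, 0.0206]), array([0.0286, 0.029 ]), np.float32(92.8))
  nose 421 [ 0.48279478 -0.02014744  0.02025482] [0.59605933 0.271998   0.04997035]
top lid 1262 2387 c [ 0.59481717 -0.16986158  0.09901135] n [-0.41285568  0.10779604  0.90439494] tilt 25.258086015259934 az -14.633159526904288
   rect in plane (array([-0.0008, -0.0003]), array([0.12 , 0.058]), np.float32(0.5)) centre [ 0.59404134 -0.16996907  0.09866999]
side lid 920 2458 c [ 0.59415267 -0.17528933  0.09682604] n [-0.40314348  0.11416208  0.90798808] tilt 24.771216694350436 az -15.811049233934854
   rect in plane (array([-0.0004,  0.0025]), array([0.1194, 0.0629]), np.float32(1.4)) centre [ 0.59448438 -0.17278496  0.09665844]
```

View pics/t1.png

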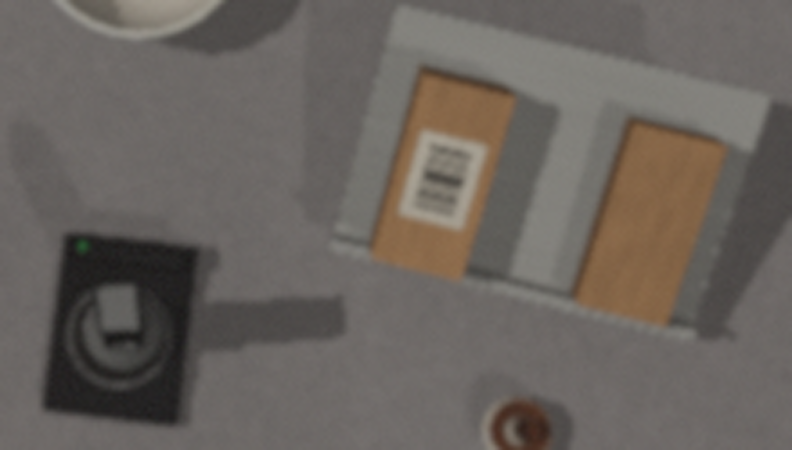

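Top and side agree within about 4 mm, so I average them: label centre (0.594,-0.171,0.098), slope azimuth about -15°, column (0.594,0.284) with yaw about 10°, scanner (0.508,0.0235). The scanner's grip measures about 30x25 mm and its yaw is about 1°. Heights and sizes match the given values. Next is a planning helper.

```bash
cat >> h.py <<'E'
from scipy.spatial.transform import Rotation as Ro
def down(yaw): # tool pointing down, y at angle yaw(deg)
    a=np.radians(yaw); y=np.array([np.cos(a),np.sin(a),0]); z=np.array([0,0,-1.]); return np.c_[np.cross(y,z),y,z]
def alongn(n,yaw):
    z=-np.array(n)/np.linalg.norm(n); a=np.radians(yaw); y=np.array([np.cos(a),np.sin(a),0]); y-=z*(y@z); y/=np.linalg.norm(y); return np.c_[np.cross(y,z),y,z]
def plan(p,R):
    s=manip.observe(); R0=np.array(s["tool_rot"]); p0=np.array(s["eef_pos"])
    print("shift",np.round(R0.T@(np.array(p)-p0),4),"turn",np.round(Ro.from_matrix(R0.T@R).as_rotvec(degrees=True),2),"|",s["clock"],np.round(s["force"],1),s["gripper_width"],s["grasp_force"])
E
python3 -c "
from h import *
plan([.508,.0235,.40],down(91))"
```

```text
shift [-0.4574 -0.4527  0.0046] turn [-7.000e-02 -1.000e-02 -2.425e+01] | 0.1 [-0.2 -0.1  0.8] 0.09416795249841652 0.0
```

```bash
python3 -m pendant '[[1,[-0.0457,-0.0453,0],[0,0,-3]],[1,[-0.09,-0.09,0],[0,0,-6]],[1,[-0.13,-0.13,0],[0,0,-9]],[1,[-0.17,-0.17,0],[0,0,-12]],[1,[-0.21,-0.21,0],[0,0,-14]],[1,[-0.25,-0.25,0],[0,0,-16]],[1,[-0.29,-0.287,0],[0,0,-18]],[1,[-0.33,-0.327,0],[0,0,-20]]]' 40 && python3 -m pendant '[[1,[-0.04,-0.04,0],[0,0,-1]],[1,[-0.08,-0.08,0],[0,0,-2]],[1,[-0.11,-0.11,0],[0,0,-4]],[1,[-0.11,-0.11,0],[0,0,-4]],[1,[-0.11,-0.11,0],[0,0,-4]]]'; python3 -c "
from h import *
plan([.508,.0235,.40],down(91))"
```

```text
clock: 1.1
eef_pos: [0.4409, 0.1877, 0.4047]
tool_rot: [[-0.998, 0.055, 0.0], [0.055, 0.998, 0.0], [-0.0, 0.0, -1.0]]
force: [0.1, 0.3, -0.4]
gripper_width: 0.0937
grasp_force: 0.0
clock: 1.72
eef_pos: [0.5438, 0.0737, 0.4043]
tool_rot: [[-1.0, -0.013, -0.001], [-0.013, 1.0, -0.0], [0.001, -0.0, -1.0]]
force: [0.1, -0.2, 0.0]
gripper_width: 0.0943
grasp_force: 0.0
shift [ 0.0365 -0.0498  0.0044] turn [-0.   -0.05 -0.26] | 1.725 [ 0.1 -0.2  0. ] 0.0943198535608593 0.0
```

```bash
python3 -m pendant '[[1,[0.0365,-0.0498,0],[0,0,0]],[1,[0.0365,-0.0498,0.02],[0,0,0]],[1,[0.0365,-0.0498,0.04],[0,0,0]],[1,[0.0365,-0.0498,0.04],[0,0,0]],[1,[0.0365,-0.0498,0.04],[0,0,0]]]'
python3 - <<'E'
from h import *
plan([.508,.0235,.36],down(91))
im,d=manip.grab_frame("side"); u,v=map(int,proj("side",[.508,.0235,.12]))
a=im[v-110:v+70,u-110:u+110]; cv2.imwrite("pics/s2.png",cv2.resize(a,None,fx=3.3,fy=3.3,interpolation=cv2.INTER_CUBIC))
W=cloud("side",d)
for y0,y1 in((.055,.10),(-.06,-.01)):
    m=(abs(W[...,0]-.508)<.05)&(W[...,1]>y0)&(W[...,1]<y1)&(W[...,2]>.165)&(W[...,2]<.22); P=W[m]; print(len(P),P.min(0),P.max(0))
print("expected tips", [proj("side",[.508,.0235+s*.047,.161]) for s in(1,-1)], "crop origin",u-110,v-110)
E
```

```text
clock: 2.35
eef_pos: [0.5083, 0.0237, 0.3653]
tool_rot: [[-1.0, -0.014, 0.0], [-0.014, 1.0, 0.0], [-0.0, 0.0, -1.0]]
force: [-0.1, 0.2, 0.6]
gripper_width: 0.0939
grasp_force: 0.0
shift [ 0.0003 -0.0002  0.0053] turn [ 0.01  0.02 -0.2 ] | 2.35 [-0.1  0.2  0.6] 0.09386048731619406 0.0
155 [0.49643964 0.06410661 0.16575052] [0.51729891 0.07733614 0.21972409]
184 [ 0.49740705 -0.04105446  0.16555175] [ 0.51836651 -0.02462858  0.21972191]
expected tips [(np.float64(295.5824640900298), np.float64(203.05893136336658)), (np.float64(309.02972533658914), np.float64(223.0232674753155))] crop origin 191 117
```

View pics/s2.png

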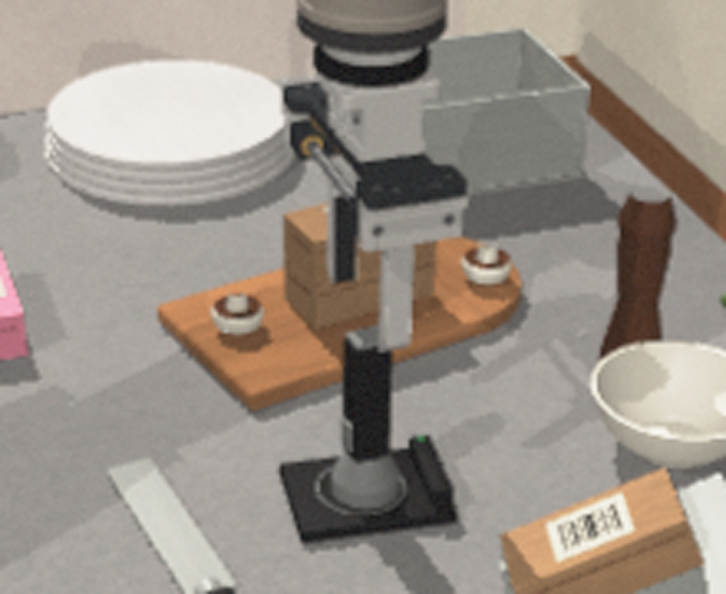

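The crop shows the open fingers astride the scanner's top (crop 365,340), with the gap aligned. The side camera reads the fingers about 5 mm low in y, so I trust the top camera (scanner y about 0.0255). Now I descend and grip.

```bash
python3 -m pendant '[[1,[0,0.002,0.03],[0,0,0]],[1,[0,0.002,0.06],[0,0,0]],[1,[0,0.002,0.083],[0,0,0]],[1,[0,0.002,0.083],[0,0,0]],[0.5,[0,0.002,0.083],[0,0,0]],[0,[0,0.002,0.083],[0,0,0]],[0,[0,0.002,0.083],[0,0,0]],[0,[0,0.002,0.083],[0,0,0]]]' 40 && python3 -m pendant '[[0,[0,0,0],[0,0,0]],[0,[0,0,0],[0,0,0]]]'
```

```text
clock: 3.4
eef_pos: [0.5083, 0.0251, 0.282]
tool_rot: [[-1.0, -0.013, 0.001], [-0.013, 1.0, 0.0], [-0.001, 0.0, -1.0]]
force: [0.7, 0.0, -0.3]
gripper_width: 0.0575
grasp_force: 0.0
clock: 3.65
eef_pos: [0.5082, 0.0251, 0.2817]
tool_rot: [[-1.0, -0.013, -0.0], [-0.013, 1.0, -0.0], [0.0, -0.0, -1.0]]
force: [-0.3, -0.4, 0.7]
gripper_width: 0.0372
grasp_force: 0.0
```

```bash
python3 -m pendant '[[0,[0,0,0],[0,0,0]],[0,[0,0,0],[0,0,0]],[0,[0,0,0],[0,0,0]]]' && python3 -m pendant '[[0,[0,0,-0.01],[0,0,0]],[0,[0,0,-0.03],[0,0,0]],[0,[0,0,-0.06],[0,0,0]],[0,[0,0,-0.09],[0,0,0]],[0,[0,0,-0.12],[0,0,0]],[0,[0,0,-0.14],[0,0,0]],[0,[0,0,-0.14],[0,0,0]]]'
python3 - <<'E'
from h import *
n=np.array([-.409,.1085,.906]); n/=np.linalg.norm(n); L=np.array([.594,-.1695,.0985])
p=L+n*(.06+.0897+.18); print(p)
plan(p,alongn(n,91)); plan(p,alongn(n,75))
s=manip.observe();print(s["q"])
im,d=manip.grab_frame("top"); W=cloud("top",d)
im2,d2=manip.grab_frame("side"); W2=cloud("side",d2)
m=(np.hypot(W2[...,0]-.508,W2[...,1]-.022)<.05)&(W2[...,2]>.14)&(W2[...,2]<.30)
v,u=np.where(m);a=im2[v.min()-20:v.max()+30,u.min()-40:u.max()+40];cv2.imwrite("pics/s3.png",cv2.resize(a,None,fx=4,fy=4)[:600,:800])
E
```

```text
clock: 4.03
eef_pos: [0.5082, 0.0251, 0.2816]
tool_rot: [[-1.0, -0.013, -0.0], [-0.013, 1.0, -0.0], [0.0, -0.0, -1.0]]
force: [-0.7, -0.4, -0.9]
gripper_width: 0.0266
grasp_force: 38.6
clock: 4.9
eef_pos: [0.5084, 0.0249, 0.4232]
tool_rot: [[-1.0, -0.013, 0.003], [-0.013, 1.0, 0.001], [-0.003, 0.001, -1.0]]
force: [-0.0, -0.0, -1.5]
gripper_width: 0.0262
grasp_force: 38.7
[ 0.45914523 -0.13372557  0.39722474]
shift [ 0.0514 -0.158   0.0257] turn [  6.54 -24.03   1.12] | 4.9 [-0.  -0.  -1.5] 0.02621647682672743 38.651128080964554
shift [ 0.0514 -0.158   0.0257] turn [  3.45 -24.74  15.46] | 4.9 [-0.  -0.  -1.5] 0.02621647682672743 38.651128080964554
[-0.53297093  0.13324396  0.39592002  1.97022612 -0.05988955  1.0463266
  1.47334071]
```

View pics/s3.png

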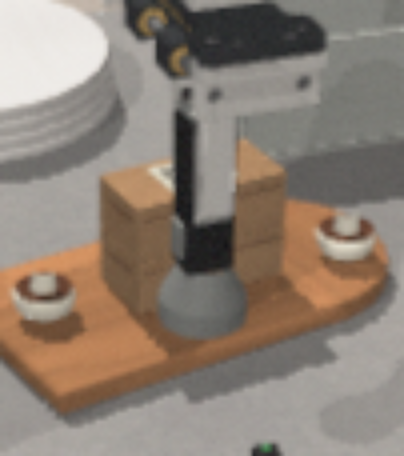

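Scanner held straight (nose at crop 203,300). Moving to the scan pose now.

```bash
python3 -m pendant '[[0,[0.006,-0.02,-0.01],[0.8,-3,0]],[0,[0.014,-0.045,-0.01],[1.6,-6,0.3]],[0,[0.022,-0.07,-0.01],[2.6,-9.5,0.5]],[0,[0.03,-0.095,0],[3.6,-13,0.7]],[0,[0.038,-0.12,0.01],[4.6,-17,0.9]],[0,[0.046,-0.14,0.015],[5.6,-20.5,1]],[0,[0.051,-0.158,0.02],[6.5,-24,1.1]],[0,[0.051,-0.158,0.02],[6.5,-24,1.1]]]' && python3 -m pendant '[[0,[0,0,0],[0,0,0]],[0,[0,0,0],[0,0,0]]]'
python3 - <<'E'
from h import *
n=np.array([-.409,.1085,.906]); n/=np.linalg.norm(n); L=np.array([.594,-.1695,.0985])
plan(L+n*(.06+.0897+.18),alongn(n,91)); s=manip.observe();print(s["qd"])
im,d=manip.grab_frame("side"); cv2.imwrite("pics/s4.png",cv2.resize(im[150:340,260:500],None,fx=3,fy=3))
im,d=manip.grab_frame("top"); W=cloud("top",d)
E
```

```text
clock: 6.0
eef_pos: [0.4582, -0.1344, 0.4005]
tool_rot: [[-0.914, 0.031, 0.404], [-0.015, 0.994, -0.109], [-0.405, -0.106, -0.908]]
force: [-0.3, 0.5, -1.7]
gripper_width: 0.0266
grasp_force: 38.7
clock: 6.25
eef_pos: [0.4597, -0.1329, 0.4016]
tool_rot: [[-0.914, 0.028, 0.405], [-0.018, 0.994, -0.108], [-0.406, -0.106, -0.908]]
force: [-0.4, 0.4, -2.1]
gripper_width: 0.0266
grasp_force: 38.7
shift [ 0.0023 -0.0004  0.0039] turn [ 0.02 -0.22  0.12] | 6.25 [-0.4  0.4 -2.1] 0.026569864237602582 38.6514450670802
[-0.00061505 -0.00204595  0.00087869 -0.00053883  0.00174897 -0.00376748
  0.00160326]
```

View pics/s4.png

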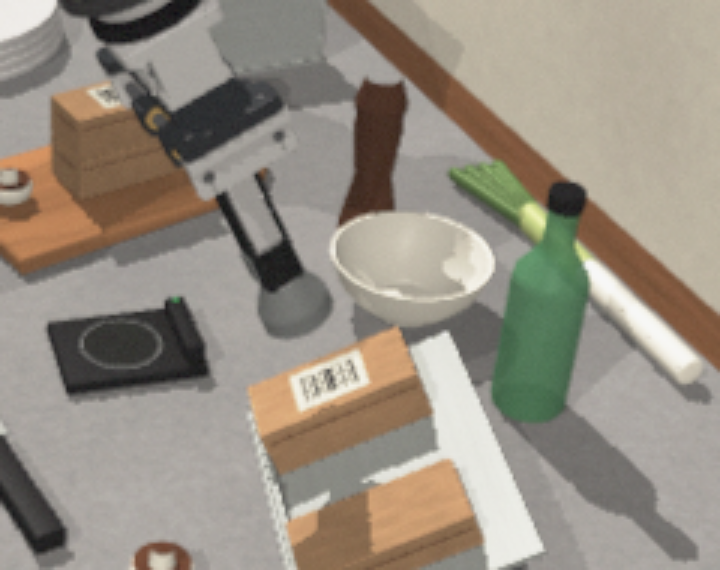

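The nose points at the label (crop 330,380) with a clear gap, and the empty pad shows at crop (120,343). I trim slightly and hold for over 2 s, then locate the pad.

```bash
python3 -m pendant '[[0,[0.002,0,0.003],[0,0,0]],[0,[0.002,0,0.003],[0,0,0]],[0,[0.002,0,0.003],[0,0,0]],[0,[0.002,0,0.003],[0,0,0]],[0,[0.002,0,0.003],[0,0,0]],[0,[0.002,0,0.003],[0,0,0]],[0,[0.002,0,0.003],[0,0,0]],[0,[0.002,0,0.003],[0,0,0]]]' && python3 -m pendant '[[0,[0,0,0],[0,0,0]],[0,[0,0,0],[0,0,0]],[0,[0,0,0],[0,0,0]],[0,[0,0,0],[0,0,0]],[0,[0,0,0],[0,0,0]],[0,[0,0,0],[0,0,0]],[0,[0,0,0],[0,0,0]],[0,[0,0,0],[0,0,0]]]' && python3 -m pendant '[[0,[0,0,0],[0,0,0]],[0,[0,0,0],[0,0,0]],[0,[0,0,0],[0,0,0]],[0,[0,0,0],[0,0,0]]]'
python3 - <<'E'
from h import *
n=np.array([-.409,.1085,.906]); n/=np.linalg.norm(n); L=np.array([.594,-.1695,.0985])
plan(L+n*(.06+.0897+.18),alongn(n,91))
f,cx,cy,R,t=cam("side"); r=R.T@np.array([(300-cx)/f,(264.3-cy)/f,1]); o=-R.T@t; print("pad side",o+r*(.012-o[2])/r[2])
im,d=manip.grab_frame("top"); cv2.imwrite("pics/t5.png",cv2.resize(im[180:310,260:440],None,fx=4,fy=4,interpolation=cv2.INTER_CUBIC))
W=cloud("top",d); print("ground check", np.nanmedian(W[255:290,200:230,2]))
E
```

```text
clock: 7.35
eef_pos: [0.4587, -0.1339, 0.3981]
tool_rot: [[-0.913, 0.029, 0.406], [-0.017, 0.994, -0.109], [-0.407, -0.106, -0.907]]
force: [-0.2, -0.2, -2.5]
gripper_width: 0.0267
grasp_force: 38.7
clock: 8.35
eef_pos: [0.4587, -0.1339, 0.3981]
tool_rot: [[-0.913, 0.029, 0.406], [-0.017, 0.994, -0.109], [-0.407, -0.106, -0.907]]
force: [0.7, 1.1, -2.0]
gripper_width: 0.0261
grasp_force: 38.7
clock: 8.85
eef_pos: [0.4587, -0.1339, 0.3981]
tool_rot: [[-0.913, 0.029, 0.406], [-0.017, 0.994, -0.109], [-0.407, -0.106, -0.907]]
force: [1.3, 0.5, -2.1]
gripper_width: 0.0267
grasp_force: 38.7
shift [-0.      0.0003  0.001 ] turn [-0.   -0.18  0.07] | 8.85 [ 1.3  0.5 -2.1] 0.02671509681524052 38.651374450855656
pad side [0.50470097 0.0238116  0.012     ]
ground check 0.01917400532323461
```

View pics/t5.png

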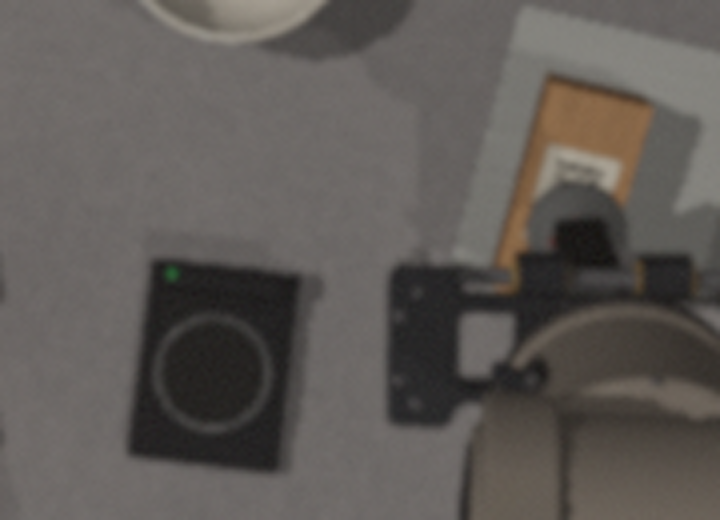

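Top crop: pad centre at (212,372), which is pixel (313,273). The nose is over the label's lower half from this angle, as expected.

Run:
```python
from h import *
f,cx,cy,R,t=cam("top"); r=R.T@np.array([(313-cx)/f,(273-cy)/f,1]); o=-R.T@t; P=o+r*(.012-o[2])/r[2]; print("pad top",P)
plan([.507,.0255,.42],down(91))
```

```text
pad top [0.5060028  0.02701352 0.012     ]
shift [-0.0556  0.1576 -0.0175] turn [-6.56 23.99 -1.35] | 8.9 [-0.5 -0.3 -1.7] 0.026107970012160565 38.651329314743634
```

```bash
python3 -m pendant '[[0,[0,0.01,-0.02],[0,0,0]],[0,[-0.008,0.035,-0.035],[-1.1,4,0]],[0,[-0.016,0.06,-0.04],[-2.2,8,-0.3]],[0,[-0.024,0.085,-0.035],[-3.3,12,-0.6]],[0,[-0.034,0.11,-0.03],[-4.4,16,-0.9]],[0,[-0.044,0.135,-0.025],[-5.5,20,-1.2]],[0,[-0.0556,0.1576,-0.0175],[-6.56,24,-1.35]],[0,[-0.0556,0.1576,-0.0175],[-6.56,24,-1.35]]]' && python3 -m pendant '[[0,[0,0,0],[0,0,0]],[0,[0,0,0],[0,0,0]]]'
python3 - <<'E'
from h import *
plan([.507,.026,.2816],down(91))
E
```

```text
clock: 9.9
eef_pos: [0.5079, 0.0272, 0.4192]
tool_rot: [[-1.0, -0.02, -0.002], [-0.02, 1.0, -0.0], [0.002, -0.0, -1.0]]
force: [-1.3, -0.8, -2.3]
gripper_width: 0.0265
grasp_force: 38.7
clock: 10.15
eef_pos: [0.5066, 0.0249, 0.4202]
tool_rot: [[-1.0, -0.017, 0.001], [-0.017, 1.0, 0.0], [-0.001, 0.0, -1.0]]
force: [-0.4, -0.5, -1.5]
gripper_width: 0.0265
grasp_force: 38.7
shift [-0.0003  0.0011  0.1386] turn [ 0.01  0.03 -0.05] | 10.15 [-0.4 -0.5 -1.5] 0.026457401077181218 38.65107192003052
```

Descend slowly to just above, then feel for contact.

```bash
python3 -m pendant '[[0,[0,0.001,0.03],[0,0,0]],[0,[0,0.001,0.06],[0,0,0]],[0,[0,0.001,0.09],[0,0,0]],[0,[0,0.001,0.115],[0,0,0]],[0,[0,0.001,0.13],[0,0,0]],[0,[0,0.001,0.134],[0,0,0]],[0,[0,0.001,0.137],[0,0,0]],[0,[0,0.001,0.137],[0,0,0]]]' && python3 -m pendant '[[0,[0,0,0.0008],[0,0,0]],[0,[0,0,0.0016],[0,0,0]],[0,[0,0,0.0016],[0,0,0]]]'
```

```text
clock: 11.15
eef_pos: [0.5071, 0.0265, 0.2834]
tool_rot: [[-1.0, -0.017, 0.001], [-0.017, 1.0, 0.0], [-0.001, 0.0, -1.0]]
force: [0.1, 0.1, -1.3]
gripper_width: 0.0266
grasp_force: 38.7
clock: 11.52
eef_pos: [0.507, 0.0266, 0.2816]
tool_rot: [[-1.0, -0.017, 0.0], [-0.017, 1.0, 0.0], [-0.0, 0.0, -1.0]]
force: [-0.7, -0.1, 2.6]
gripper_width: 0.0267
grasp_force: 38.7
```

```bash
python3 -m pendant '[[0.32,[0,0,0],[0,0,0]],[0.4,[0,0,0],[0,0,0]],[0.5,[0,0,0],[0,0,0]],[0.8,[0,0,0],[0,0,0]],[1,[0,0,0],[0,0,0]],[1,[0,0,0],[0,0,0]],[1,[0,0,0],[0,0,0]]]' && python3 -m pendant '[[1,[0,0,-0.02],[0,0,0]],[1,[0,0,-0.05],[0,0,0]],[1,[0,0,-0.09],[0,0,0]],[1,[0,0,-0.13],[0,0,0]],[1,[0,0,-0.15],[0,0,0]],[1,[0,0,-0.15],[0,0,0]]]'
python3 - <<'E'
from h import *
im,d=manip.grab_frame("side"); W=cloud("side",d)
m=(np.hypot(W[...,0]-.507,W[...,1]-.0215)<.03)
for a,b in((.03,.05),(.06,.09),(.09,.12),(.125,.155)):
    P=W[m&(W[...,2]>a)&(W[...,2]<b)]; print(a,len(P),P.mean(0),P[:,2].max())
n=np.array([-.409,.1085,.906]); n/=np.linalg.norm(n); L=np.array([.594,-.1695,.0985])
R=alongn(n,75.3)
print(R)
plan(L+n*(.12+.18-.016),R)
E
```

```text
clock: 12.4
eef_pos: [0.5069, 0.0266, 0.2814]
tool_rot: [[-1.0, -0.017, -0.0], [-0.017, 1.0, 0.0], [0.0, 0.0, -1.0]]
force: [-0.0, 0.0, -0.4]
gripper_width: 0.0837
grasp_force: 0.0
clock: 13.15
eef_pos: [0.5071, 0.0265, 0.4326]
tool_rot: [[-1.0, -0.018, 0.002], [-0.018, 1.0, 0.001], [-0.002, 0.001, -1.0]]
force: [0.1, -0.1, -0.0]
gripper_width: 0.0943
grasp_force: 0.0
0.03 147 [0.50300089 0.0124455  0.03834746] 0.049983285819293885
0.06 157 [0.50359794 0.01462302 0.07480784] 0.08987579764656198
0.09 143 [0.50414136 0.01450128 0.10526256] 0.11983757269476598
0.125 162 [0.50464178 0.01792622 0.13864565] 0.1484069022006913
[[-0.87639371  0.25423324  0.40902265]
 [ 0.22991758  0.96714236 -0.10850601]
 [-0.42316897 -0.00105248 -0.90605017]]
shift [ 0.032  -0.1647  0.0755] turn [  3.53 -24.84  15.46] | 13.2 [-0.1  0.7 -0.2] 0.09385872070886489 0.0
```

Scanner stands upright, let go. Now the carton pre-grasp.

```bash
python3 -m pendant '[[1,[0.004,-0.025,0.005],[0.5,-3.5,2.2]],[1,[0.009,-0.05,0.015],[1,-7,4.4]],[1,[0.014,-0.075,0.025],[1.5,-10.6,6.6]],[1,[0.018,-0.1,0.038],[2,-14,8.8]],[1,[0.024,-0.125,0.05],[2.6,-18,11]],[1,[0.028,-0.145,0.065],[3.1,-21.5,13.3]],[1,[0.032,-0.1647,0.0755],[3.5,-24.8,15.5]],[1,[0.032,-0.1647,0.0755],[3.5,-24.8,15.5]]]' && python3 -m pendant '[[1,[0,0,0],[0,0,0]],[1,[0,0,0],[0,0,0]]]'
python3 - <<'E'
from h import *
n=np.array([-.409,.1085,.906]); n/=np.linalg.norm(n); L=np.array([.594,-.1695,.0985])
R=alongn(n,75.3)
plan(L+n*(.18-.016),R)
im,d=manip.grab_frame("side"); cv2.imwrite("pics/s6.png",cv2.resize(im[190:370,300:480],None,fx=3.3,fy=3.3,interpolation=cv2.INTER_CUBIC))
E
```

```text
clock: 14.2
eef_pos: [0.4766, -0.1395, 0.3542]
tool_rot: [[-0.878, 0.257, 0.405], [0.232, 0.966, -0.11], [-0.419, -0.002, -0.908]]
force: [0.4, 1.0, -0.1]
gripper_width: 0.0939
grasp_force: 0.0
clock: 14.45
eef_pos: [0.4782, -0.138, 0.356]
tool_rot: [[-0.877, 0.253, 0.407], [0.229, 0.967, -0.108], [-0.422, -0.001, -0.907]]
force: [-0.9, 0.5, -0.4]
gripper_width: 0.094
grasp_force: 0.0
shift [ 1.000e-04 -8.000e-04  1.201e-01] turn [ 0.01 -0.1   0.05] | 14.45 [-0.9  0.5 -0.4] 0.09400687515148794 0.0
```

View pics/s6.png

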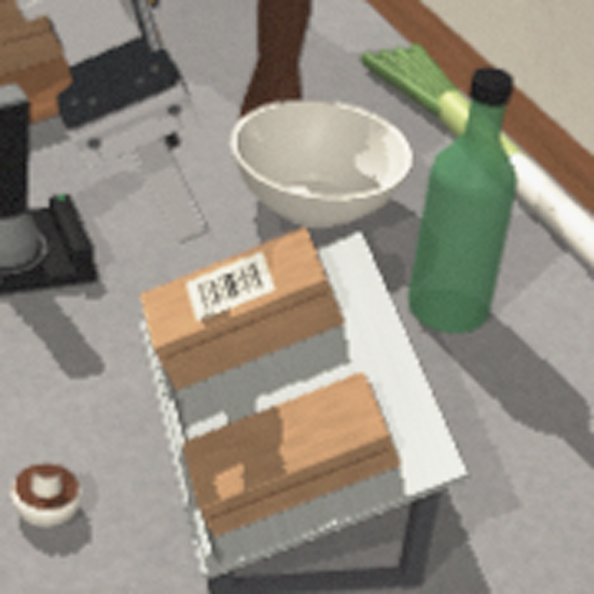

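The open gripper is lined up with the labelled carton (lid at crop 240,290) and nothing is in its way. Descend and grip.

```bash
python3 -m pendant '[[1,[0,-0.001,0.03],[0,0,0]],[1,[0,-0.001,0.06],[0,0,0]],[1,[0,-0.001,0.085],[0,0,0]],[1,[0,-0.001,0.105],[0,0,0]],[1,[0,-0.001,0.12],[0,0,0]],[1,[0,-0.001,0.12],[0,0,0]],[1,[0,-0.001,0.12],[0,0,0]]]' 30; python3 -m pendant '[[0.55,[0,0,0],[0,0,0]],[0.5,[0,0,0],[0,0,0]],[0.45,[0,0,0],[0,0,0]],[0.4,[0,0,0],[0,0,0]],[0.3,[0,0,0],[0,0,0]],[0.3,[0,0,0],[0,0,0]],[0,[0,0,0],[0,0,0]],[0,[0,0,0],[0,0,0]]]' 30
```

```text
clock: 15.38
eef_pos: [0.5265, -0.1526, 0.2476]
tool_rot: [[-0.877, 0.255, 0.408], [0.231, 0.967, -0.109], [-0.422, -0.001, -0.906]]
force: [0.4, -0.0, 0.2]
gripper_width: 0.0938
grasp_force: 0.0
clock: 16.38
eef_pos: [0.5265, -0.1526, 0.2472]
tool_rot: [[-0.877, 0.255, 0.408], [0.231, 0.967, -0.108], [-0.422, -0.001, -0.907]]
force: [-4.1, 1.9, 5.1]
gripper_width: 0.0575
grasp_force: 30.0
```

```bash
python3 -m pendant '[[0,[0,0,-0.008],[0,0,0]],[0,[0,0,-0.02],[0,0,0]],[0,[0,0,-0.04],[0,0,0]],[0,[0,0,-0.065],[0,0,0]],[0,[0,0,-0.09],[0,0,0]],[0,[0,0,-0.11],[0,0,0]],[0,[0,0,-0.12],[0,0,0]],[0,[0,0,-0.12],[0,0,0]]]' 40
python3 - <<'E'
from h import *
s=manip.observe(); R=np.array(s["tool_rot"]); print(np.degrees(np.arctan2(R[1,1],R[0,1])))
plan([.5,0.05,.42],down(90)); print(s["q"])
E
```

```text
clock: 17.38
eef_pos: [0.4772, -0.1395, 0.3567]
tool_rot: [[-0.876, 0.254, 0.409], [0.231, 0.967, -0.107], [-0.423, 0.0, -0.906]]
force: [0.2, 0.9, -1.5]
gripper_width: 0.0582
grasp_force: 39.9
75.25798984399631
shift [-0.003   0.189  -0.0683] turn [ -3.2   24.89 -14.51] | 17.375 [ 0.2  0.9 -1.5] 0.058150143638141576 39.93010461330414
[-0.44577614  0.09380993  0.62717279  2.23036187 -0.04418505  0.40009812
  1.51745579]
```

```bash
python3 -m pendant '[[0,[-0.01,0.005,-0.025],[0,0,0]],[0,[-0.02,0.02,-0.06],[-0.5,4,-2]],[0,[-0.02,0.045,-0.075],[-1,8,-4.5]],[0,[-0.015,0.07,-0.075],[-1.5,12,-7]],[0,[-0.01,0.1,-0.072],[-2,16,-9.5]],[0,[-0.005,0.13,-0.07],[-2.6,20,-12]],[0,[-0.003,0.16,-0.068],[-3.2,24.9,-14.5]],[0,[-0.003,0.189,-0.0683],[-3.2,24.9,-14.5]]]'
python3 - <<'E'
from h import *
plan([.594,.285,.42],down(100))
E
```

```text
clock: 18.38
eef_pos: [0.5009, 0.0509, 0.418]
tool_rot: [[-1.0, 0.0, -0.005], [0.0, 1.0, -0.001], [0.005, -0.001, -1.0]]
force: [0.6, 0.9, -0.7]
gripper_width: 0.0578
grasp_force: 39.9
shift [-0.0931  0.2341 -0.0027] turn [ -0.04  -0.27 -10.  ] | 18.375 [ 0.6  0.9 -0.7] 0.057799715992860816 39.92939293384552
```

```bash
python3 -m pendant '[[0,[-0.012,0.03,0],[0,0,-1.2]],[0,[-0.025,0.063,0],[0,0,-2.5]],[0,[-0.038,0.095,0],[0,0,-4]],[0,[-0.05,0.127,0],[0,0,-5.5]],[0,[-0.063,0.16,0],[0,0,-7]],[0,[-0.078,0.195,0],[0,0,-8.5]],[0,[-0.089,0.22,0],[0,0,-9.5]],[0,[-0.0931,0.2341,0],[0,-0.2,-10]]]'; python3 -m pendant '[[0,[0,0,0.025],[0,0,0]],[0,[0,0,0.05],[0,0,0]],[0,[0,0,0.07],[0,0,0]],[0,[0,0,0.07],[0,0,0]],[0,[0,0,0.07],[0,0,0]]]'
python3 - <<'E'
from h import *
plan([.594,.2855,.31],down(100))
im,d=manip.grab_frame("side"); cv2.imwrite("pics/s7.png",cv2.resize(im[120:240,230:370],None,fx=5,fy=5,interpolation=cv2.INTER_CUBIC))
W=cloud("side",d); 
# near faces: compare carton (z .135-.165) with column_top (z .065-.095)
def faces(a,b):
    m=np.zeros(W.shape[:2],bool); m[130:230,250:350]=1
    P=W[m&(W[...,2]>a)&(W[...,2]<b)&(np.hypot(W[...,0]-.594,W[...,1]-.28)<.085)]
    th=np.radians(10); e=np.array([[np.cos(th),np.sin(th)],[-np.sin(th),np.cos(th)]]); q=(P[:,:2]-[.594,.2805])@e.T
    lf=q[abs(q[:,0])<.045]; lf=lf[lf[:,1]<-.015]; k=np.polyfit(lf[:,0],lf[:,1],1); k=np.polyfit(*lf[abs(lf[:,1]-np.polyval(k,lf[:,0]))<.004].T,1)
    sf=q[(abs(q[:,1])<.015)&(q[:,0]<-.04)]
    print(a,len(lf),"long face: off",k[1],"slope deg",np.degrees(k[0]),"| short face x",np.median(sf[:,0]) if len(sf) else None,len(sf),"min/max x",q[:,0].min(),q[:,0].max())
faces(.13,.16); faces(.066,.095); faces(.025,.055)
E
```

```text
clock: 19.38
eef_pos: [0.5941, 0.2858, 0.4176]
tool_rot: [[-0.985, -0.175, 0.001], [-0.175, 0.985, -0.001], [-0.001, -0.001, -1.0]]
force: [0.1, 0.1, -1.2]
gripper_width: 0.0577
grasp_force: 39.9
clock: 20.0
eef_pos: [0.5942, 0.2838, 0.3492]
tool_rot: [[-0.985, -0.173, 0.002], [-0.173, 0.985, -0.0], [-0.002, -0.001, -1.0]]
force: [0.6, -0.3, -0.8]
gripper_width: 0.0575
grasp_force: 39.9
shift [-0.      0.0017  0.0392] turn [-0.04  0.14 -0.04] | 20.0 [ 0.6 -0.3 -0.8] 0.05752578439893005 39.93002772331238
0.13 167 long face: off -0.027284375573248396 slope deg 0.07778333439901472 | short face x -0.057540058008315687 32 min/max x -0.06229324354110172 0.06125310076336228
0.066 249 long face: off -0.02572973717072196 slope deg 0.8810537332986044 | short face x -0.058984576324956475 49 min/max x -0.061322303405091344 0.06454125942379879
0.025 250 long face: off -0.02586992738599205 slope deg 0.8053199409740347 | short face x -0.05839672254036667 45 min/max x -0.06143088047516233 0.06057722417906826
```

View pics/s7.png

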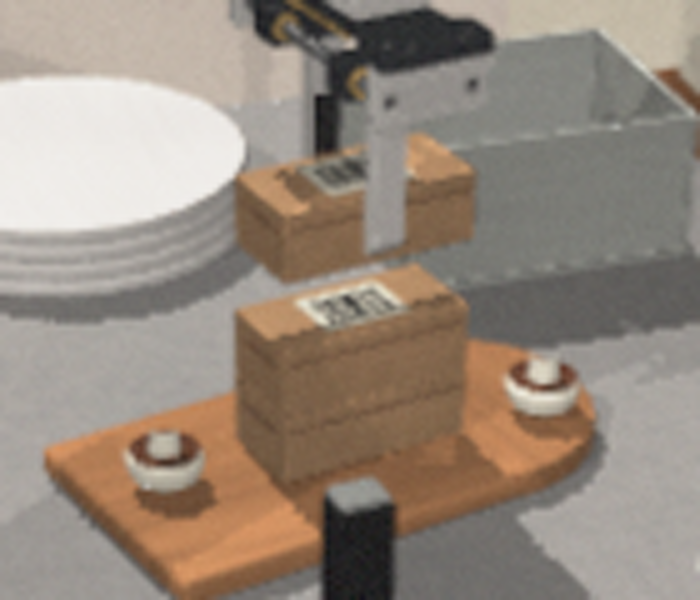

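The carton hangs level over the column (crop 350,215 over 350,360). The faces differ by about 1.5 mm and 0.8°. I correct that, lower and feel for contact.

```bash
python3 -m pendant '[[0,[0.001,0.0017,0.01],[0,0,-0.8]],[0,[0.001,0.0017,0.02],[0,0,-0.8]],[0,[0.001,0.0017,0.029],[0,0,-0.8]],[0,[0.001,0.0017,0.034],[0,0,-0.8]],[0,[0.001,0.0017,0.0365],[0,0,-0.8]],[0,[0.001,0.0017,0.038],[0,0,-0.8]],[0,[0.001,0.0017,0.038],[0,0,-0.8]]]'; python3 -m pendant '[[0,[0,0,0.0008],[0,0,0]],[0,[0,0,0.0016],[0,0,0]],[0,[0,0,0.0016],[0,0,0]]]'
```

```text
clock: 20.92
eef_pos: [0.5927, 0.2853, 0.3105]
tool_rot: [[-0.982, -0.187, 0.002], [-0.187, 0.982, -0.001], [-0.002, -0.001, -1.0]]
force: [0.8, -0.5, -1.5]
gripper_width: 0.0575
grasp_force: 39.9
clock: 21.3
eef_pos: [0.5927, 0.2853, 0.3088]
tool_rot: [[-0.982, -0.187, 0.002], [-0.187, 0.982, -0.001], [-0.001, -0.001, -1.0]]
force: [-0.5, 0.3, -0.6]
gripper_width: 0.0582
grasp_force: 39.9
```

```bash
python3 -m pendant '[[0,[0,0,0.0006],[0,0,0]],[0,[0,0,0.001],[0,0,0]],[0,[0,0,0.001],[0,0,0]]]'; python3 -m pendant '[[0,[0,0,0.0004],[0,0,0]],[0,[0,0,0.0008],[0,0,0]],[0,[0,0,0.0008],[0,0,0]]]'
```

```text
clock: 21.68
eef_pos: [0.5927, 0.2852, 0.3087]
tool_rot: [[-0.982, -0.187, 0.002], [-0.187, 0.982, -0.0], [-0.002, -0.001, -1.0]]
force: [-4.0, -1.5, 11.2]
gripper_width: 0.0581
grasp_force: 39.9
clock: 22.05
eef_pos: [0.5928, 0.2852, 0.3086]
tool_rot: [[-0.982, -0.187, 0.002], [-0.187, 0.982, -0.0], [-0.002, -0.0, -1.0]]
force: [-8.8, -3.1, 21.2]
gripper_width: 0.0579
grasp_force: 39.9
```

Contact. Back off the preload, release and retreat.

```bash
python3 -m pendant '[[0,[0,0,-0.0014],[0,0,0]],[0,[0,0,-0.0014],[0,0,0]]]'; python3 -m pendant '[[0.63,[0,0,0],[0,0,0]],[0.66,[0,0,0],[0,0,0]],[0.7,[0,0,0],[0,0,0]],[0.8,[0,0,0],[0,0,0]],[1,[0,0,0],[0,0,0]],[1,[0,0,0],[0,0,0]],[1,[0,0,0],[0,0,0]]]'; python3 -m pendant '[[1,[0,0,-0.015],[0,0,0]],[1,[0,0,-0.04],[0,0,0]],[1,[0,0,-0.07],[0,0,0]],[1,[0,0,-0.1],[0,0,0]],[1,[0,0,-0.12],[0,0,0]],[1,[0,0,-0.12],[0,0,0]]]'
python3 - <<'E'
from h import *
im,d=manip.grab_frame("side"); cv2.imwrite("pics/s8.png",cv2.resize(im[120:290,230:370],None,fx=3.5,fy=3.5,interpolation=cv2.INTER_CUBIC))
W=cloud("side",d)
def faces(a,b):
    m=np.zeros(W.shape[:2],bool); m[130:230,250:350]=1
    P=W[m&(W[...,2]>a)&(W[...,2]<b)&(np.hypot(W[...,0]-.594,W[...,1]-.28)<.085)]
    th=np.radians(10); e=np.array([[np.cos(th),np.sin(th)],[-np.sin(th),np.cos(th)]]); q=(P[:,:2]-[.594,.2805])@e.T
    lf=q[abs(q[:,0])<.045]; lf=lf[lf[:,1]<-.015]; k=np.polyfit(*lf.T,1); k=np.polyfit(*lf[abs(lf[:,1]-np.polyval(k,lf[:,0]))<.004].T,1)
    sf=q[(abs(q[:,1])<.015)&(q[:,0]<-.04)]
    print(a,"off",k[1],"deg",np.degrees(k[0]),"short",np.median(sf[:,0]))
faces(.108,.135); faces(.066,.095); faces(.025,.055)
m=(abs(W[...,0]-.594)<.06)&(abs(W[...,1]-.281)<.03)&(W[...,2]>.137)&(W[...,2]<.16); P=W[m]; c=P.mean(0); print("top",np.median(P[:,2]),np.linalg.svd(P-c)[2][2])
E
```

```text
clock: 22.3
eef_pos: [0.5928, 0.2853, 0.3087]
tool_rot: [[-0.982, -0.187, 0.002], [-0.187, 0.982, -0.0], [-0.002, -0.001, -1.0]]
force: [-1.2, -1.1, 6.4]
gripper_width: 0.0577
grasp_force: 39.9
clock: 23.18
eef_pos: [0.5926, 0.2853, 0.3084]
tool_rot: [[-0.982, -0.187, 0.002], [-0.187, 0.982, -0.001], [-0.001, -0.001, -1.0]]
force: [0.6, -0.5, -0.1]
gripper_width: 0.0935
grasp_force: 0.0
clock: 23.92
eef_pos: [0.5927, 0.2853, 0.4302]
tool_rot: [[-0.982, -0.187, 0.004], [-0.187, 0.982, 0.001], [-0.004, 0.0, -1.0]]
force: [0.5, 0.6, -1.3]
gripper_width: 0.0944
grasp_force: 0.0
0.108 off -0.025755295058477675 deg 1.1404787781231749 short -0.05899052166244169
0.066 off -0.025738649357830316 deg 0.832142407979523 short -0.05875478127345742
0.025 off -0.02625156234462355 deg 1.4512754813783562 short -0.058778201795422494
top 0.14104472270574028 [-0.00273657  0.01240987 -0.99991925]
```

View pics/s8.png

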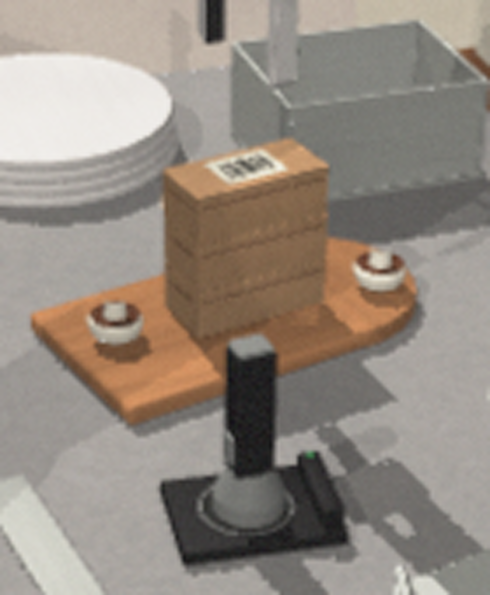

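The carton sits flush on the column, label up (crop 247,240). The scanner stands centred on its pad (crop 247,500).

```bash
python3 -c "
from rig import manip
print(manip.job_done())"
```

```text
the job is handed in; nothing more can be done
None
```

I scanned the label, put the scanner back upright on its dock pad, set the labelled carton label up and flush (within about 1 mm) on the column, and handed the job in at about 24 s; the hand-in returned no verdict.

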